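# Find the castor case that rattles and show it to the scanner

### The arm

A 7-joint arm with a two-finger parallel gripper is mounted at the origin on the work surface. World frame = base frame: x ahead of the robot, y to its left, z up, the work surface at z = 0. Lengths are in m, angles in rad, forces in N, time in s.
With the tool pointing down it reaches from about 0.425 to 0.925 m from the base axis. Payload 6.8 kg.
Tool frame: the origin (TCP) lies between the finger pads; the fingertips stand r.tcp_to_tips ahead of it and the grasp point (between the pads) lies 3 mm ahead of it (r.tcp_to_tips is the distance from the TCP to the fingertips, in m); z points along the fingers, y is the line along which they close (so a half turn about z gives the same grasp; the last joint's range is limited). The gripper opens to 85 mm and grips with 20 to 120 N. Pads are 22 mm wide; open, the fingers measure 114 mm over their backs; the gripper's body (76 mm by 85 mm) begins 54 mm behind the grasp point. The pads swing forward as they close: fully open they stand 13 mm farther back than shut.
Start: joints at [-1.314, 0.477, 0.022, 1.555, -0.011, 1.109, -0.083], TCP at [0.241, 0.631, 0.253] pointing down, gripper open.
Joint ranges: [-2.96, 2.96], [-0.34, 2.1], [-1.41, 1.46], [0.24, 2.44], [-1.37, 4.51], [0.17, 1.92], [-2.96, 2.96]. Speed limits (rad/s): [2.39, 2.39, 3.14, 3.14, 3.14, 3.14, 3.14].

### API

Orientations are given as a rotation vector (axis times angle).
In Python, from bench import r gives the robot as it stands. The module is installed in compiled form; this text tells all that it offers.
- The arm moves only by the tool step_arm, never from a script. Its argument "moves" is a list of rows, each an object of numbers: "rx", "ry", "rz": the turn, a rotation vector about the tool's x, y, z in degrees; "dx", "dy", "dz": the shift along the tool's x, y, z in mm; "gripper": the opening, from -1 (shut) to 1 (fully open). In form: [{"rx": .., "ry": .., "rz": .., "dx": .., "dy": .., "dz": .., "gripper": ..}, ...]. A call has 1 to 20 rows; each row shifts and turns the commanded pose from where the row before left it, along the tool's axes as they then stand; what a row does not reach is not made up. A row lasts 1/8 s, in which the tool goes at most 62.5 mm and 10.7 degrees, less where a joint would pass 70% of its speed; a pose out of reach is approached as far as the arm can. A call is refused whole if a number of a shift passes 62.5 or a number of a turn 10.7, either way. A call with a gripper value outside its range is refused whole. The fingers move at their own pace and stop on an object; "grip_force" is the grip in N (left out, the last holds). Time passes only in rows, so rows that do not move let the fingers close. It gives the time, the measured TCP pose, the force, the opening and the grip force at its end, in the units of the state.
- r.get_obs(): the state, without advancing time (a new reading comes with each control period).
- r.grab_frame(name): name is "scene" or "top" or "wrist"; returns the picture (420x560x3 uint8, blue, green, red); there is no depth.
- r.camera_info(name): a dict with "mtx" (3x3 intrinsics, pixels), "rvec" (rotation vector, rad) and "tvec" (3), from world to camera coordinates, as OpenCV has them. Camera axes: x right, y down, z forward; pixel columns grow to the right and rows downward; lengths in m; the calibration is good to about 2 mm. A picture is of the moment at which its call begins: read the wrist's pose just before it. camera_info takes no time and is no camera call; for the wrist camera it gives the pose at the moment of the call.
- r.hand_in(): hands the job in; it is judged then, once.
The state is a dict: "clock": time; "joints": joint angles; "qvel": joint speeds; "tau": joint torques, N m; "tcp_pos": TCP position; "orientation": TCP orientation; "contact_force": force on the tool from outside, world axes, zero at the start; "moment": the same for the moment, N m; "grip_width": finger opening in m; "gripper_force": force on a finger pad.
Only numpy, scipy, OpenCV 4.12 (cv2) and the standard library are available. Lean on these libraries where they do the work, as an engineer would, in place of code of your own. Each camera call takes 0.05 s, during which the arm holds its last target. There are 200 camera calls.

### The job

One of the three sealed yellow-lidded cases on the grey mat has a loose steel ball in it: pick the cases up and shake them well, end to end, until you have felt that one rattle. Stand the two quiet ones upright on the green mat, and finish with the rattling one still in the gripper, held still and level in front of the scanner at window height, an end label squarely facing the window about a hand's width away. Do not set it down at the end, and leave everything else on the bench where it is.

Things in the scene. Friction and masses are not known exactly. Their poses are not given: they have to be found in the camera images.
- case_left: Sealed case, grey with yellow lid, 118 (x) x 54 (y) x 46 mm, straight sides, latch and barcode label on both 54 mm ends. Origin: centre of its underside; x along its length, pointing away from the robot (within 0.2 rad), z up. Left one (+y) of three that look the same and stand on the grey mat; any one may be the rattling one. 0.27 to 0.33 kg with contents.
- case_mid: Sealed case, grey with yellow lid, 118 (x) x 54 (y) x 46 mm, straight sides, latch and barcode label on both 54 mm ends. Origin: centre of its underside; x along its length, pointing away from the robot (within 0.2 rad), z up. Middle one. In the rattling case a 134 g steel ball, 32 mm across, lies loose in a hollow of 110 x 46 x 38 mm: it rolls 78 mm end to end (shake in strokes of 60 mm or more, or rock).
- case_right: Sealed case, grey with yellow lid, 118 (x) x 54 (y) x 46 mm, straight sides, latch and barcode label on both 54 mm ends. Origin: centre of its underside; x along its length, pointing away from the robot (within 0.2 rad), z up. Right one (-y). In the rattling case the ball's roll shifts the moment at the gripper by up to 0.05 N m either way; quiet cases are packed tight, centred.
- returns_mat: Grey rubber mat fixed on the bench, 180 mm (x) by 400 mm (y), 3 mm thick, on the bench top at height 0; the three cases stand on it about 140 mm apart along its y, parallel to its x. Origin: centre of its underside.
- pass_mat: Green mat fixed on the bench to the robot's right, 200 mm (x) by 260 mm (y), 3 mm thick: the place for sound cases; two fit side by side along its y. Origin: centre of its underside.
- scanner: Grey presentation barcode scanner fixed on the bench beyond the cases, on a round black foot 100 mm across: an upright head 84 mm wide, 62 mm deep, top at 176 mm. Origin: on the bench straight below its window. Its x axis points into the window, away from the robot; the dark red window faces along its -x.
- scanner_window (a point): Centre of the scanner's window (56 mm wide, 62 mm high), 120 mm above the bench; axes as the scanner's: a case held before it lies at negative x.
- stepper: Stepper motor, 42 x 42 mm, 64 mm high with its upright shaft; loose bystander. Origin: centre of its underside.
- wire_spool: Black spool with orange wire, 72 mm across, 50 mm high; loose bystander. Origin: centre of its underside.
- mug: Blue mug, 80 mm across, 90 mm high, handle to its +y; loose bystander. Origin: centre of its underside.
- bottle: White bottle with a red cap, 60 mm across, 160 mm high; loose bystander. Origin: centre of its underside.
- bearing_block: Aluminium linear-bearing block, 58 x 50 mm, 40 mm high; loose bystander. Origin: centre of its underside.
- screwdriver: Screwdriver with a red handle, lying flat; loose bystander.
- wrench: Steel wrench, lying flat; loose bystander.
There are look-alikes about, which are no part of the job. Leave any pink look-alike of the case_left alone.

How it is judged:
By the outcome, as a careful person would: the job done as asked, in the order asked, and still so for the second after the job is handed in, while the arm keeps its last pose, push and grip.
It also fails if it takes over 72 s, if anything falls off the work surface, if the arm or the gripper's body presses on something with over 40 N, if the wrist force passes 120 N, or if a joint passes its speed limit or range.

## Working session

There is one attempt and no reset: what is moved stays moved. The work goes in short steps, Python scripts to look and compute and a tool call to move; the robot and the scene stay as the last step left them, time stands still between calls to the robot, and variables do not carry over. Pictures are saved under pics/ and viewed, at most 10 in all, crops included, and the job is handed in when it is done.

Besides the shell and the picture viewer there is one more tool, called as name(argument=value, ...) on one line, values as JSON. step_arm: Moves the arm, as the interface text tells. Its arguments: {"type":"object","properties":{"moves":{"type":"array","items":{"type":"object","properties":{"rx":{"type":"number"},"ry":{"type":"number"},"rz":{"type":"number"},"dx":{"type":"number"},"dy":{"type":"number"},"dz":{"type":"number"},"gripper":{"type":"number"}}}},"grip_force":{"type":"number"}},"required":["moves"]}

```bash
mkdir -p pics
python3 - <<'E'
from bench import r
import cv2
print(r.get_obs(), r.tcp_to_tips)
for n in("top","scene"):
    cv2.imwrite(f"pics/{n}0.png",r.grab_frame(n)); print(n,r.camera_info(n))
E
```

```text
{'clock': 0.0, 'joints': array([-1.31411982,  0.4777948 ,  0.02231698,  1.55644887, -0.01151431,
        1.10930095, -0.0830749 ]), 'qvel': array([-0.00236205, -0.00041443, -0.00047439, -0.00076019,  0.00016772,
       -0.00151418, -0.00064825]), 'tau': array([-7.37065384e-04, -5.96452081e+01,  1.60771105e+00, -2.81202382e+01,
        1.25282840e-02,  9.33377742e-03,  1.09648363e-05]), 'tcp_pos': array([0.2405972 , 0.6300733 , 0.25232988]), 'orientation': array([-5.69684446e-01, -3.08928390e+00,  2.84468534e-03]), 'contact_force': array([-0.32850853,  0.50393351,  0.55542931]), 'moment': array([-0.03299928,  0.01632122,  0.02192237]), 'gripper_force': 0.0, 'grip_width': 0.08546173743730916} 0.022
top {'mtx': array([[400.04562596,   0.        , 277.83156411],
       [  0.        , 400.04562596, 208.13761491],
       [  0.        ,   0.        ,   1.        ]]), 'rvec': array([ 2.11970301, -2.1788603 ,  0.15950688]), 'tvec': array([0.02145324, 0.54783593, 1.11014221])}
scene {'mtx': array([[483.54331818,   0.        , 286.28152215],
       [  0.        , 483.54331818, 213.37272927],
       [  0.        ,   0.        ,   1.        ]]), 'rvec': array([ 1.5929998 ,  2.18745486, -0.69843038]), 'tvec': array([ 0.16267132, -0.37825511,  1.81396158])}
```

View pics/top0.png

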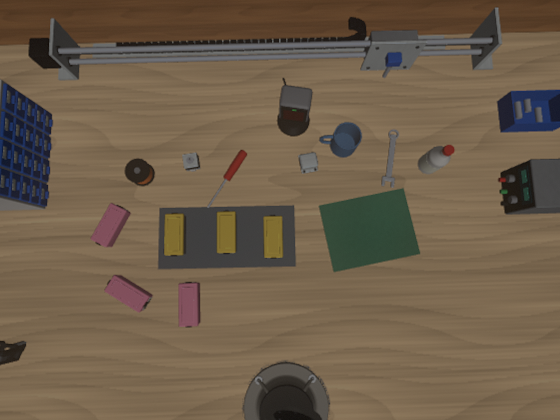

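View pics/scene0.png

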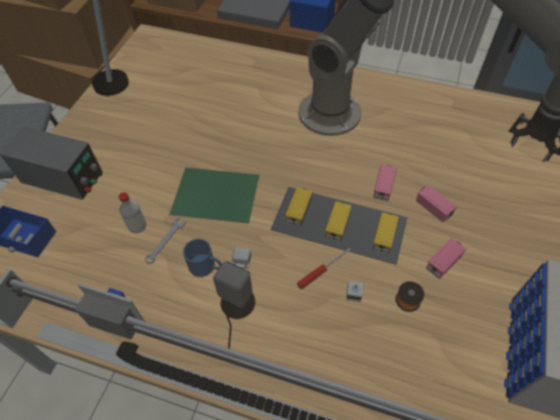

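The top picture shows three yellow-lidded cases on the grey mat at (174,235), (226,232) and (273,237). Those are the ones meant: only these are yellow and on the mat. The pink look-alikes at (110,225), (128,293) and (188,304) stay put. The green mat is at (369,230), the scanner at (295,105), and the mug, bearing block and screwdriver at (345,140), (308,162) and (230,175). I'll confirm in one enlarged crop.

```bash
cat > h.py <<'E'
import numpy as np, cv2
from bench import r
from scipy.spatial.transform import Rotation as R
def px2w(cam,uv,z,ci=None):
    c=ci or r.camera_info(cam); M=R.from_rotvec(np.ravel(c["rvec"])).as_matrix(); t=np.ravel(c["tvec"])
    o=-M.T@t; uv=np.atleast_2d(np.array(uv,float))
    d=(np.linalg.inv(c["mtx"])@np.c_[uv,np.ones(len(uv))].T).T@M
    return o+d*((z-o[2])/d[:,2])[:,None]
def case_fit(img,cam,z,ci=None,amin=150):
    hsv=cv2.cvtColor(img,cv2.COLOR_BGR2HSV)
    m=cv2.inRange(hsv,(20,130,90),(35,255,255))
    cs,_=cv2.findContours(m,cv2.RETR_EXTERNAL,cv2.CHAIN_APPROX_NONE)
    out=[]
    for c in cs:
        if cv2.contourArea(c)<amin: continue
        w=px2w(cam,c[:,0,:],z,ci)[:,:2]
        (cx,cy),(a,b),th=cv2.minAreaRect((w*1000).astype(np.float32))
        if a<b: a,b,th=b,a,th+90
        th=(th+90)%180-90
        out.append((round(cx),round(cy),round(a),round(b),round(th,1),cv2.contourArea(c)))
    return out
E
python3 - <<'E'
from h import *
im=cv2.imread("pics/top0.png")
for c in case_fit(im,"top",0.049): print(c)
c=im[60:290,140:440]; cv2.imwrite("pics/crop0.png",cv2.resize(c,None,fx=2.6,fy=2.6,interpolation=cv2.INTER_CUBIC))
E
```

```text
(467, 23, 117, 52, 0.2, 714.0)
(482, 303, 113, 52, -1.2, 700.5)
(483, 155, 114, 50, -0.3, 683.0)
```

View pics/crop0.png

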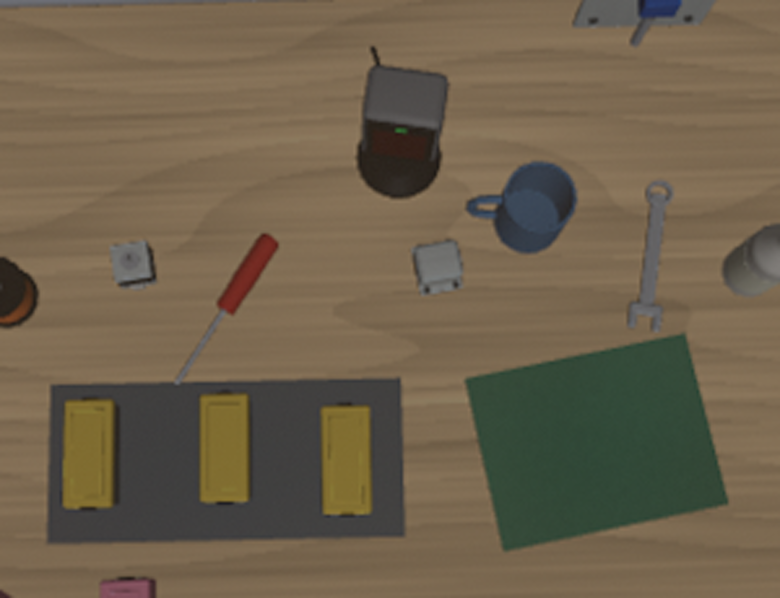

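Run:
```python
from h import *
f=lambda p,z:(px2w("top",np.array(p)/2.6+[140,60],z)*1000).round().astype(int)[:,:2].tolist()
print("green",f([(467,380),(685,335),(727,503),(505,549)],.003))
print("grey",f([(50,385),(400,379),(404,535),(48,542)],.003))
print("scanner top",f([(375,67),(447,74),(441,127),(365,120)],.176))
print("window bottom edge/top",f([(367,122),(440,130)],.176),f([(366,152),(436,160)],.089), "foot",f([(358,160),(440,160),(399,197)],.01))
print("block",f([(415,243),(458,240),(463,290),(420,293)],.04),"mug",f([(540,190)],.09),"handle",f([(468,207)],.05),"screwdr",f([(270,240),(178,382)],.02),"wrench",f([(645,325),(658,185)],.01))
```

```text
green [[556, -118], [601, -371], [408, -404], [364, -152]]
grey [[563, 357], [559, -42], [383, -40], [386, 357]]
scanner top [[855, -19], [845, -92], [789, -83], [799, -7]]
window bottom edge/top [[796, -9], [786, -82]] [[798, -9], [787, -85]] foot [[818, -1], [816, -97], [772, -47]]
block [[708, -62], [710, -110], [652, -114], [650, -65]] mug [[750, -196]] handle [[745, -122]] screwdr [[722, 103], [560, 209]] wrench [[613, -324], [779, -350]]
```

step_arm(moves=[{"rz": -10.5, "gripper": 1, "dz": -15}, {"rz": -10.4, "dz": -15}, {"dy": -60}, {"dy": -60}, {"dy": -60}], grip_force=60)

```text
invalid input at $.moves[0]: expected keys rx, ry, rz, dx, dy, dz, gripper
```

Run:
```python
from h import *
o=r.get_obs();print(o["clock"],o["joints"].round(3),o["tcp_pos"],R.from_rotvec(o["orientation"]).as_matrix().round(3))
```

```text
0.1 [-1.314  0.478  0.022  1.556 -0.011  1.109 -0.083] [0.24063855 0.63011226 0.25241796] [[-0.934  0.357 -0.   ]
 [ 0.357  0.934 -0.002]
 [-0.    -0.002 -1.   ]]
```

step_arm(moves=[{"rx": 0, "ry": 0, "rz": -10.5, "dx": 0, "dy": 0, "dz": 0, "gripper": 1}, {"rx": 0, "ry": 0, "rz": -10.4, "dx": 0, "dy": 0, "dz": 0, "gripper": 1}, {"rx": 0, "ry": 0, "rz": 0, "dx": -30, "dy": -41, "dz": 5, "gripper": 1}, {"rx": 0, "ry": 0, "rz": 0, "dx": -30, "dy": -41, "dz": 5, "gripper": 1}, {"rx": 0, "ry": 0, "rz": 0, "dx": -30, "dy": -41, "dz": 5, "gripper": 1}, {"rx": 0, "ry": 0, "rz": 0, "dx": -30, "dy": -41, "dz": 5, "gripper": 1}, {"rx": 0, "ry": 0, "rz": 0, "dx": -30, "dy": -41, "dz": 5, "gripper": 1}, {"rx": 0, "ry": 0, "rz": 0, "dx": -30, "dy": -41, "dz": 5, "gripper": 1}, {"rx": 0, "ry": 0, "rz": 0, "dx": -30, "dy": -41, "dz": 5, "gripper": 1}, {"rx": 0, "ry": 0, "rz": 0, "dx": -30, "dy": -41, "dz": 5, "gripper": 1}, {"rx": 0, "ry": 0, "rz": 0, "dx": 0, "dy": 0, "dz": 0, "gripper": 1}], grip_force=60)

```text
clock: 1.48
tcp_pos: [0.4833, 0.2974, 0.2126]
orientation: [0.013, 3.141, -0.005]
contact_force: [0.4, 0.2, -0.2]
grip_width: 0.0851
gripper_force: 0.0
```

```bash
cat > look.py <<'E'
from h import *
import sys
o=r.get_obs();print(o["clock"],o["joints"].round(3),o["tcp_pos"].round(4),R.from_rotvec(o["orientation"]).as_matrix().round(3).tolist())
if len(sys.argv)>1:
    ci=r.camera_info("wrist"); im=r.grab_frame("wrist"); cv2.imwrite(f"pics/{sys.argv[1]}.png",im)
    for c in case_fit(im,"wrist",float(sys.argv[2]),ci,400): print(c)
E
python3 look.py w1 0.049
```

```text
1.475 [-0.711  0.345  0.06   1.861 -0.022  0.938  0.921] [0.4833 0.2974 0.2126] [[-1.0, 0.008, 0.0], [0.008, 1.0, -0.003], [-0.0, -0.003, -1.0]]
(483, 157, 118, 55, -0.5, 6384.5)
(481, 304, 117, 53, -0.5, 6203.5)
(471, 48, 122, 39, -15.4, 3105.5)
```

View pics/w1.png

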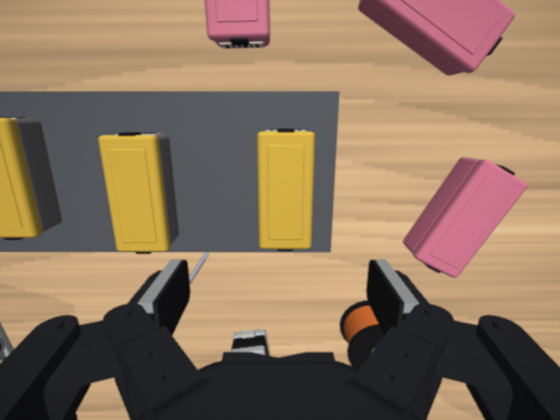

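Wrist view: left case at (286,189), mid at (137,192), both straight. The fit agrees with the given size and the top view. Grasping the left one.

step_arm(moves=[{"rx": 0, "ry": 0, "rz": 0.5, "dx": 2, "dy": 7, "dz": 40, "gripper": 1}, {"rx": 0, "ry": 0, "rz": 0, "dx": 0, "dy": 0, "dz": 50, "gripper": 1}, {"rx": 0, "ry": 0, "rz": 0, "dx": 0, "dy": 0, "dz": 50, "gripper": 1}, {"rx": 0, "ry": 0, "rz": 0, "dx": 0, "dy": 0, "dz": 30, "gripper": 1}, {"rx": 0, "ry": 0, "rz": 0, "dx": 0, "dy": 0, "dz": 12, "gripper": 1}, {"rx": 0, "ry": 0, "rz": 0, "dx": 0, "dy": 0, "dz": 0, "gripper": 1}, {"rx": 0, "ry": 0, "rz": 0, "dx": 0, "dy": 0, "dz": 0, "gripper": -1}, {"rx": 0, "ry": 0, "rz": 0, "dx": 0, "dy": 0, "dz": 0, "gripper": -1}, {"rx": 0, "ry": 0, "rz": 0, "dx": 0, "dy": 0, "dz": 0, "gripper": -1}, {"rx": 0, "ry": 0, "rz": 0, "dx": 0, "dy": 0, "dz": 0, "gripper": -1}], grip_force=60)

```text
clock: 2.78
tcp_pos: [0.4797, 0.309, 0.0328]
orientation: [0.015, 3.14, 0.0]
contact_force: [-1.6, -4.0, 7.5]
grip_width: 0.0531
gripper_force: 64.4
```

step_arm(moves=[{"rx": 0, "ry": 0, "rz": 0, "dx": 0, "dy": 0, "dz": -20, "gripper": -1}, {"rx": 0, "ry": 0, "rz": 0, "dx": 0, "dy": 0, "dz": -50, "gripper": -1}, {"rx": 0, "ry": 0, "rz": 0, "dx": -20, "dy": 0, "dz": -50, "gripper": -1}, {"rx": 0, "ry": 0, "rz": 0, "dx": -20, "dy": 0, "dz": -40, "gripper": -1}, {"rx": 0, "ry": 8, "rz": 0, "dx": 0, "dy": 0, "dz": 0, "gripper": -1}, {"rx": 0, "ry": 8, "rz": 0, "dx": 0, "dy": 0, "dz": 0, "gripper": -1}, {"rx": 0, "ry": 8, "rz": 0, "dx": 0, "dy": 0, "dz": 0, "gripper": -1}, {"rx": 0, "ry": 0, "rz": 0, "dx": 0, "dy": 0, "dz": 0, "gripper": -1}, {"rx": 0, "ry": 0, "rz": 0, "dx": 0, "dy": 0, "dz": 0, "gripper": -1}, {"rx": 0, "ry": 0, "rz": 0, "dx": 0, "dy": 0, "dz": 0, "gripper": -1}, {"rx": 0, "ry": 0, "rz": 0, "dx": 0, "dy": 0, "dz": 0, "gripper": -1}], grip_force=60)

```text
clock: 4.15
tcp_pos: [0.5182, 0.3098, 0.1921]
orientation: [-0.01, -2.724, -0.003]
contact_force: [0.1, -0.8, -2.9]
grip_width: 0.0529
gripper_force: 64.5
```

```bash
cat > m.py <<'E'
from h import *
o=r.get_obs();print(o["clock"],o["tcp_pos"].round(4),"F",o["contact_force"].round(2),"M",o["moment"].round(4),o["joints"].round(2),R.from_rotvec(o["orientation"]).as_matrix()[:,2].round(3))
E
python3 m.py
```

```text
4.15 [0.5182 0.3098 0.1921] F [ 0.09 -0.79 -2.87] M [-0.0366 -0.7164  0.0175] [-0.54  0.62  0.01  1.53 -0.22  1.36  1.12] [-0.405  0.004 -0.914]
```

step_arm(moves=[{"rx": 0, "ry": -8, "rz": 0, "dx": 0, "dy": 0, "dz": 0, "gripper": -1}, {"rx": 0, "ry": -8, "rz": 0, "dx": 0, "dy": 0, "dz": 0, "gripper": -1}, {"rx": 0, "ry": -8, "rz": 0, "dx": 0, "dy": 0, "dz": 0, "gripper": -1}, {"rx": 0, "ry": -8, "rz": 0, "dx": 0, "dy": 0, "dz": 0, "gripper": -1}, {"rx": 0, "ry": -8, "rz": 0, "dx": 0, "dy": 0, "dz": 0, "gripper": -1}, {"rx": 0, "ry": -8, "rz": 0, "dx": 0, "dy": 0, "dz": 0, "gripper": -1}, {"rx": 0, "ry": 0, "rz": 0, "dx": 0, "dy": 0, "dz": 0, "gripper": -1}, {"rx": 0, "ry": 0, "rz": 0, "dx": 0, "dy": 0, "dz": 0, "gripper": -1}, {"rx": 0, "ry": 0, "rz": 0, "dx": 0, "dy": 0, "dz": 0, "gripper": -1}, {"rx": 0, "ry": 0, "rz": 0, "dx": 0, "dy": 0, "dz": 0, "gripper": -1}])

```text
clock: 5.4
tcp_pos: [0.52, 0.3084, 0.1916]
orientation: [0.015, 2.723, -0.003]
contact_force: [-0.4, 0.1, -2.2]
grip_width: 0.0535
gripper_force: 64.6
```

```bash
python3 m.py
```

```text
5.4 [0.52   0.3084 0.1916] F [-0.43  0.05 -2.19] M [ 0.0265  0.6099 -0.0477] [-1.02  0.31  0.27  2.06  0.43  0.51  0.44] [ 0.407 -0.004 -0.914]
```

step_arm(moves=[{"rx": 0, "ry": 8, "rz": 0, "dx": 0, "dy": 0, "dz": 0, "gripper": -1}, {"rx": 0, "ry": 8, "rz": 0, "dx": 0, "dy": 0, "dz": 0, "gripper": -1}, {"rx": 0, "ry": 7, "rz": 0, "dx": 0, "dy": 0, "dz": 0, "gripper": -1}, {"rx": 0, "ry": 0, "rz": 0, "dx": 0, "dy": 0, "dz": 0, "gripper": -1}, {"rx": 0, "ry": 0, "rz": 0, "dx": 0, "dy": 0, "dz": 0, "gripper": -1}, {"rx": 0, "ry": 0, "rz": 0, "dx": 0, "dy": 0, "dz": 0, "gripper": -1}])

```text
clock: 6.15
tcp_pos: [0.5176, 0.3096, 0.1911]
orientation: [0.011, 3.124, -0.001]
contact_force: [0.0, 0.3, -3.4]
grip_width: 0.0535
gripper_force: 64.5
```

```bash
python3 m.py
```

```text
6.15 [0.5176 0.3096 0.1911] F [ 0.05  0.33 -3.42] M [-0.0636  0.031   0.003 ] [-0.7   0.42  0.07  1.81 -0.02  0.9   0.94] [ 0.018 -0.    -1.   ]
```

step_arm(moves=[{"rx": 0, "ry": 8, "rz": 0, "dx": 0, "dy": 0, "dz": 0, "gripper": -1}, {"rx": 0, "ry": 8, "rz": 0, "dx": 0, "dy": 0, "dz": 0, "gripper": -1}, {"rx": 0, "ry": 8, "rz": 0, "dx": 0, "dy": 0, "dz": 0, "gripper": -1}, {"rx": 0, "ry": 0, "rz": 0, "dx": 0, "dy": 0, "dz": 0, "gripper": -1}, {"rx": 0, "ry": 0, "rz": 0, "dx": 0, "dy": 0, "dz": 0, "gripper": -1}, {"rx": 0, "ry": 0, "rz": 0, "dx": 0, "dy": 0, "dz": 0, "gripper": -1}, {"rx": 0, "ry": -8, "rz": 0, "dx": 0, "dy": 0, "dz": 0, "gripper": -1}, {"rx": 0, "ry": -8, "rz": 0, "dx": 0, "dy": 0, "dz": 0, "gripper": -1}, {"rx": 0, "ry": -7, "rz": 0, "dx": 0, "dy": 0, "dz": 0, "gripper": -1}, {"rx": 0, "ry": 0, "rz": 0, "dx": 0, "dy": 0, "dz": 0, "gripper": -1}, {"rx": 0, "ry": 0, "rz": 0, "dx": 0, "dy": 0, "dz": 0, "gripper": -1}, {"rx": 0, "ry": 0, "rz": 0, "dx": 0, "dy": 0, "dz": 0, "gripper": -1}])

```text
clock: 7.65
tcp_pos: [0.5197, 0.3089, 0.1912]
orientation: [-0.016, -3.141, 0.0]
contact_force: [0.5, 0.5, -3.3]
grip_width: 0.0533
gripper_force: 64.5
```

```bash
python3 m.py
```

```text
7.65 [0.5197 0.3089 0.1912] F [ 0.51  0.47 -3.35] M [-0.0173  0.043  -0.0193] [-0.69  0.43  0.07  1.79 -0.04  0.92  0.95] [-0.001 -0.    -1.   ]
```

```bash
cat > m.py <<'E'
from h import *
L=[]
for i in range(10):
    o=r.get_obs(); L.append(np.r_[o["contact_force"],o["moment"]]); r.grab_frame("wrist")
L=np.array(L); tz=R.from_rotvec(o["orientation"]).as_matrix()[:,2]
print(round(o["clock"],2),o["tcp_pos"].round(4),L.mean(0).round(4),"sd",L.std(0).round(3),"tz",tz.round(4),"My corr",(L[:,4].mean()-1.62*tz[0]).round(4))
E
python3 m.py
```

```text
8.1 [0.5189 0.3092 0.1912] [-0.0276 -0.2253 -3.3904 -0.0236  0.0244  0.0071] sd [0.301 0.477 0.534 0.017 0.028 0.024] tz [-2.e-04 -1.e-04 -1.e+00] My corr 0.0248
```

step_arm(moves=[{"rx": 0, "ry": -10, "rz": 0, "dx": 0, "dy": 0, "dz": 0, "gripper": -1}, {"rx": 0, "ry": -10, "rz": 0, "dx": 0, "dy": 0, "dz": 0, "gripper": -1}, {"rx": 0, "ry": -10, "rz": 0, "dx": 0, "dy": 0, "dz": 0, "gripper": -1}, {"rx": 0, "ry": 0, "rz": 0, "dx": 0, "dy": 0, "dz": 0, "gripper": -1}, {"rx": 0, "ry": 0, "rz": 0, "dx": 0, "dy": 0, "dz": 0, "gripper": -1}, {"rx": 0, "ry": 0, "rz": 0, "dx": 0, "dy": 0, "dz": 0, "gripper": -1}, {"rx": 0, "ry": 10, "rz": 0, "dx": 0, "dy": 0, "dz": 0, "gripper": -1}, {"rx": 0, "ry": 10, "rz": 0, "dx": 0, "dy": 0, "dz": 0, "gripper": -1}, {"rx": 0, "ry": 8, "rz": 0, "dx": 0, "dy": 0, "dz": 0, "gripper": -1}, {"rx": 0, "ry": 0, "rz": 0, "dx": 0, "dy": 0, "dz": 0, "gripper": -1}, {"rx": 0, "ry": 0, "rz": 0, "dx": 0, "dy": 0, "dz": 0, "gripper": -1}])

```text
clock: 9.52
tcp_pos: [0.5218, 0.3048, 0.1898]
orientation: [0.032, 3.114, -0.022]
contact_force: [0.5, 0.4, -3.0]
grip_width: 0.0537
gripper_force: 64.4
```

```bash
python3 m.py
```

```text
9.97 [0.5213 0.3059 0.1903] [-3.2530e-01  1.4650e-01 -3.0452e+00  4.2300e-02  6.8200e-02 -5.0000e-04] sd [0.555 0.39  0.389 0.032 0.021 0.032] tz [ 0.0271 -0.0142 -0.9995] My corr 0.0243
```

```bash
cat > go.py <<'E'
from h import *
import sys
# go.py x y z yaw(deg): tool turn first (deg), then shift (mm) in turned tool axes
x,y,z,yw=map(float,sys.argv[1:5])
o=r.get_obs(); A=R.from_rotvec(o["orientation"])
B=R.from_euler("z",yw,degrees=True)*R.from_rotvec([0,np.pi,0])
print(round(o["clock"],2),"turn",np.degrees((A.inv()*B).as_rotvec()).round(1),"shift",(B.inv().apply(np.array([x,y,z])/1000-o["tcp_pos"])*1000).round(1))
E
python3 go.py 493 -322 110 10
```

```text
10.03 turn [ -0.9   1.5 -11.1] shift [ 137.  -613.4   80.3]
```

step_arm(moves=[{"rx": -0.5, "ry": 0.8, "rz": -5.5, "dx": 0, "dy": 0, "dz": 0, "gripper": -1}, {"rx": -0.4, "ry": 0.7, "rz": -5.6, "dx": 0, "dy": 0, "dz": 0, "gripper": -1}, {"rx": 0, "ry": 0, "rz": 0, "dx": 6, "dy": -28, "dz": 0, "gripper": -1}, {"rx": 0, "ry": 0, "rz": 0, "dx": 12, "dy": -53, "dz": 0, "gripper": -1}, {"rx": 0, "ry": 0, "rz": 0, "dx": 12, "dy": -53, "dz": 0, "gripper": -1}, {"rx": 0, "ry": 0, "rz": 0, "dx": 12, "dy": -53, "dz": 0, "gripper": -1}, {"rx": 0, "ry": 0, "rz": 0, "dx": 12, "dy": -53, "dz": 0, "gripper": -1}, {"rx": 0, "ry": 0, "rz": 0, "dx": 12, "dy": -53, "dz": 0, "gripper": -1}, {"rx": 0, "ry": 0, "rz": 0, "dx": 12, "dy": -53, "dz": 0, "gripper": -1}, {"rx": 0, "ry": 0, "rz": 0, "dx": 12, "dy": -53, "dz": 0, "gripper": -1}, {"rx": 0, "ry": 0, "rz": 0, "dx": 12, "dy": -53, "dz": 0, "gripper": -1}, {"rx": 0, "ry": 0, "rz": 0, "dx": 12, "dy": -53, "dz": 10, "gripper": -1}, {"rx": 0, "ry": 0, "rz": 0, "dx": 12, "dy": -53, "dz": 20, "gripper": -1}, {"rx": 0, "ry": 0, "rz": 0, "dx": 11, "dy": -55, "dz": 20, "gripper": -1}, {"rx": 0, "ry": 0, "rz": 0, "dx": 0, "dy": 0, "dz": 30, "gripper": -1}, {"rx": 0, "ry": 0, "rz": 0, "dx": 0, "dy": 0, "dz": 0, "gripper": -1}])

```text
clock: 12.02
tcp_pos: [0.4916, -0.3213, 0.1085]
orientation: [0.272, -3.125, -0.003]
contact_force: [-0.8, -0.2, -3.3]
grip_width: 0.0532
gripper_force: 64.5
```

```bash
python3 go.py 493 -322 36 10
```

```text
12.03 turn [ 0.2 -0.3 -0. ] shift [-1.3 -0.9 72.5]
```

step_arm(moves=[{"rx": 0.2, "ry": -0.3, "rz": 0, "dx": -1, "dy": -1, "dz": 40, "gripper": -1}, {"rx": 0, "ry": 0, "rz": 0, "dx": 0, "dy": 0, "dz": 24, "gripper": -1}, {"rx": 0, "ry": 0, "rz": 0, "dx": 0, "dy": 0, "dz": 8, "gripper": -1}, {"rx": 0, "ry": 0, "rz": 0, "dx": 0, "dy": 0, "dz": 3, "gripper": -1}, {"rx": 0, "ry": 0, "rz": 0, "dx": 0, "dy": 0, "dz": 1, "gripper": -1}, {"rx": 0, "ry": 0, "rz": 0, "dx": 0, "dy": 0, "dz": 0, "gripper": -1}])

```text
clock: 12.78
tcp_pos: [0.4952, -0.3231, 0.0355]
orientation: [-0.274, 3.123, -0.007]
contact_force: [0.1, 0.2, -2.6]
grip_width: 0.0535
gripper_force: 64.7
```

step_arm(moves=[{"rx": 0, "ry": 0, "rz": 0, "dx": 0, "dy": 0, "dz": 2, "gripper": -1}, {"rx": 0, "ry": 0, "rz": 0, "dx": 0, "dy": 0, "dz": 1, "gripper": -1}, {"rx": 0, "ry": 0, "rz": 0, "dx": 0, "dy": 0, "dz": 0, "gripper": 1}, {"rx": 0, "ry": 0, "rz": 0, "dx": 0, "dy": 0, "dz": 0, "gripper": 1}, {"rx": 0, "ry": 0, "rz": 0, "dx": 0, "dy": 0, "dz": 0, "gripper": 1}, {"rx": 0, "ry": 0, "rz": 0, "dx": 0, "dy": 0, "dz": -30, "gripper": 1}, {"rx": 0, "ry": 0, "rz": 0, "dx": 0, "dy": 0, "dz": -50, "gripper": 1}, {"rx": 0, "ry": 0, "rz": 0, "dx": 0, "dy": 30, "dz": -50, "gripper": 1}, {"rx": 0, "ry": 0, "rz": 0, "dx": 0, "dy": 50, "dz": -20, "gripper": 1}, {"rx": 0, "ry": 0, "rz": 0, "dx": 0, "dy": 55, "dz": 0, "gripper": 1}, {"rx": 0, "ry": 0, "rz": 0, "dx": 0, "dy": 55, "dz": 0, "gripper": 1}, {"rx": 0, "ry": 0, "rz": 5, "dx": 0, "dy": 55, "dz": 0, "gripper": 1}, {"rx": 0, "ry": 0, "rz": 5, "dx": 0, "dy": 55, "dz": 0, "gripper": 1}, {"rx": 0, "ry": 0, "rz": 0, "dx": 0, "dy": 30, "dz": 0, "gripper": 1}, {"rx": 0, "ry": 0, "rz": 0, "dx": 0, "dy": 0, "dz": 0, "gripper": 1}])

```text
clock: 14.65
tcp_pos: [0.4464, 0.0061, 0.1804]
orientation: [-0.008, 3.136, -0.004]
contact_force: [-0.6, -0.7, -0.2]
grip_width: 0.0853
gripper_force: 0.0
```

```bash
python3 look.py w2 0.049; python3 go.py 467 23 60 0
python3 - <<'E'
from h import *
im=r.grab_frame("top"); print(case_fit(im,"top",.049))
E
```

```text
14.65 [-0.287  0.193  0.148  2.166 -0.036  0.78   1.459] [0.4464 0.0061 0.1804] [[-1.0, -0.005, 0.006], [-0.005, 1.0, -0.002], [-0.006, -0.002, -1.0]]
(483, 153, 119, 56, -0.4, 6962.5)
(467, 23, 118, 53, -0.4, 7171.0)
14.7 turn [-0.2  0.3  0.1] shift [-20.6  18.7 120.4]
[(484, 155, 116, 51, -0.3, 708.0), (497, -322, 117, 53, 10.3, 708.5)]
```

View pics/w2.png

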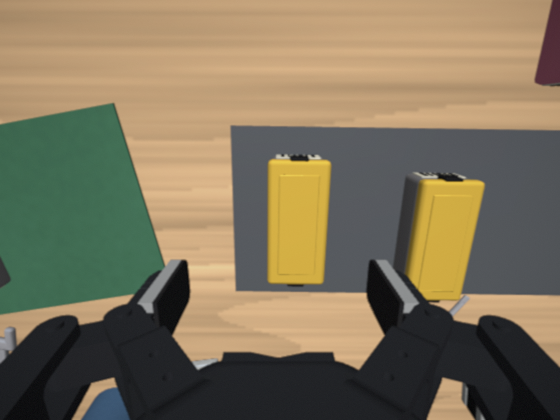

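Wrist view: right case at (298,220), mid at (445,240). The left case now stands on the green mat at (497,-322), yaw 10°. Next I grasp the right one.

step_arm(moves=[{"rx": -0.2, "ry": 0.3, "rz": 0, "dx": -20, "dy": 18, "dz": 20, "gripper": 1}, {"rx": 0, "ry": 0, "rz": 0, "dx": 0, "dy": 0, "dz": 50, "gripper": 1}, {"rx": 0, "ry": 0, "rz": 0, "dx": 0, "dy": 0, "dz": 45, "gripper": 1}, {"rx": 0, "ry": 0, "rz": 0, "dx": 0, "dy": 0, "dz": 25, "gripper": 1}, {"rx": 0, "ry": 0, "rz": 0, "dx": 0, "dy": 0, "dz": 10, "gripper": 1}, {"rx": 0, "ry": 0, "rz": 0, "dx": 0, "dy": 0, "dz": 0, "gripper": 1}, {"rx": 0, "ry": 0, "rz": 0, "dx": 0, "dy": 0, "dz": 0, "gripper": -1}, {"rx": 0, "ry": 0, "rz": 0, "dx": 0, "dy": 0, "dz": 0, "gripper": -1}, {"rx": 0, "ry": 0, "rz": 0, "dx": 0, "dy": 0, "dz": 0, "gripper": -1}, {"rx": 0, "ry": 0, "rz": 0, "dx": 0, "dy": 0, "dz": 0, "gripper": -1}, {"rx": 0, "ry": 0, "rz": 0, "dx": 0, "dy": 0, "dz": -20, "gripper": -1}, {"rx": 0, "ry": 0, "rz": 0, "dx": -15, "dy": 0, "dz": -50, "gripper": -1}, {"rx": 0, "ry": 0, "rz": 0, "dx": -20, "dy": 0, "dz": -50, "gripper": -1}, {"rx": 0, "ry": 0, "rz": 0, "dx": -20, "dy": 0, "dz": -40, "gripper": -1}, {"rx": 0, "ry": 0, "rz": 0, "dx": 0, "dy": 0, "dz": 0, "gripper": -1}])

```text
clock: 16.62
tcp_pos: [0.5248, 0.0219, 0.1941]
orientation: [-0.0, 3.133, 0.003]
contact_force: [-1.1, -0.4, -2.8]
grip_width: 0.0533
gripper_force: 64.5
```

step_arm(moves=[{"rx": 0, "ry": 8, "rz": 0, "dx": 0, "dy": 0, "dz": 0, "gripper": -1}, {"rx": 0, "ry": 8, "rz": 0, "dx": 0, "dy": 0, "dz": 0, "gripper": -1}, {"rx": 0, "ry": 8, "rz": 0, "dx": 0, "dy": 0, "dz": 0, "gripper": -1}, {"rx": 0, "ry": 0, "rz": 0, "dx": 0, "dy": 0, "dz": 0, "gripper": -1}, {"rx": 0, "ry": 0, "rz": 0, "dx": 0, "dy": 0, "dz": 0, "gripper": -1}, {"rx": 0, "ry": 0, "rz": 0, "dx": 0, "dy": 0, "dz": 0, "gripper": -1}, {"rx": 0, "ry": -8, "rz": 0, "dx": 0, "dy": 0, "dz": 0, "gripper": -1}, {"rx": 0, "ry": -8, "rz": 0, "dx": 0, "dy": 0, "dz": 0, "gripper": -1}, {"rx": 0, "ry": -6, "rz": 0, "dx": 0, "dy": 0, "dz": 0, "gripper": -1}, {"rx": 0, "ry": 0, "rz": 0, "dx": 0, "dy": 0, "dz": 0, "gripper": -1}, {"rx": 0, "ry": 0, "rz": 0, "dx": 0, "dy": 0, "dz": 0, "gripper": -1}])

```text
clock: 18.0
tcp_pos: [0.5217, 0.0217, 0.1909]
orientation: [0.001, -3.106, -0.001]
contact_force: [0.5, -0.8, -2.8]
grip_width: 0.0533
gripper_force: 64.5
```

```bash
python3 m.py
```

```text
18.45 [0.5216 0.0215 0.1901] [-1.2000e-03  2.1000e-03 -2.4927e+00 -1.9000e-03 -4.9200e-02  1.8000e-03] sd [0.5   0.402 0.544 0.033 0.144 0.02 ] tz [-3.530e-02  2.000e-04 -9.994e-01] My corr 0.0081
```

step_arm(moves=[{"rx": 0, "ry": -10, "rz": 0, "dx": 0, "dy": 0, "dz": 0, "gripper": -1}, {"rx": 0, "ry": -8, "rz": 0, "dx": 0, "dy": 0, "dz": 0, "gripper": -1}, {"rx": 0, "ry": -8, "rz": 0, "dx": 0, "dy": 0, "dz": 0, "gripper": -1}, {"rx": 0, "ry": 0, "rz": 0, "dx": 0, "dy": 0, "dz": 0, "gripper": -1}, {"rx": 0, "ry": 0, "rz": 0, "dx": 0, "dy": 0, "dz": 0, "gripper": -1}, {"rx": 0, "ry": 0, "rz": 0, "dx": 0, "dy": 0, "dz": 0, "gripper": -1}, {"rx": 0, "ry": 8, "rz": 0, "dx": 0, "dy": 0, "dz": 0, "gripper": -1}, {"rx": 0, "ry": 8, "rz": 0, "dx": 0, "dy": 0, "dz": 0, "gripper": -1}, {"rx": 0, "ry": 6, "rz": 0, "dx": 0, "dy": 0, "dz": 0, "gripper": -1}, {"rx": 0, "ry": 0, "rz": 0, "dx": 0, "dy": 0, "dz": 0, "gripper": -1}, {"rx": 0, "ry": 0, "rz": 0, "dx": 0, "dy": 0, "dz": 0, "gripper": -1}])

```text
clock: 19.88
tcp_pos: [0.5213, 0.0214, 0.19]
orientation: [0.0, 3.106, 0.0]
contact_force: [-0.6, -0.1, -2.1]
grip_width: 0.0534
gripper_force: 64.6
```

```bash
python3 m.py
```

```text
20.32 [0.5214 0.0216 0.1905] [-3.1500e-01 -5.8700e-02 -2.5622e+00 -1.0100e-02  5.7900e-02 -1.3000e-03] sd [0.405 0.483 0.39  0.026 0.036 0.045] tz [ 3.540e-02  5.000e-04 -9.994e-01] My corr 0.0006
```

```bash
sed -i 's/^L=np.array(L)/L=np.array(L); print(L[:,4].round(3),"med",np.median(L[:,4]).round(3))/' m.py; sed -i '$s/^/\n/' m.py; sed -n 1,12p m.py
```

```text
from h import *
L=[]
for i in range(10):
    o=r.get_obs(); L.append(np.r_[o["contact_force"],o["moment"]]); r.grab_frame("wrist")
L=np.array(L); print(L[:,4].round(3),"med",np.median(L[:,4]).round(3)); tz=R.from_rotvec(o["orientation"]).as_matrix()[:,2]

print(round(o["clock"],2),o["tcp_pos"].round(4),L.mean(0).round(4),"sd",L.std(0).round(3),"tz",tz.round(4),"My corr",(L[:,4].mean()-1.62*tz[0]).round(4))
```

step_arm(moves=[{"rx": 0, "ry": 10, "rz": 0, "dx": 0, "dy": 0, "dz": 0, "gripper": -1}, {"rx": 0, "ry": 8, "rz": 0, "dx": 0, "dy": 0, "dz": 0, "gripper": -1}, {"rx": 0, "ry": 8, "rz": 0, "dx": 0, "dy": 0, "dz": 0, "gripper": -1}, {"rx": 0, "ry": 0, "rz": 0, "dx": 0, "dy": 0, "dz": 0, "gripper": -1}, {"rx": 0, "ry": 0, "rz": 0, "dx": 0, "dy": 0, "dz": 0, "gripper": -1}, {"rx": 0, "ry": 0, "rz": 0, "dx": 0, "dy": 0, "dz": 0, "gripper": -1}, {"rx": 0, "ry": -8, "rz": 0, "dx": 0, "dy": 0, "dz": 0, "gripper": -1}, {"rx": 0, "ry": -8, "rz": 0, "dx": 0, "dy": 0, "dz": 0, "gripper": -1}, {"rx": 0, "ry": -6, "rz": 0, "dx": 0, "dy": 0, "dz": 0, "gripper": -1}, {"rx": 0, "ry": 0, "rz": 0, "dx": 0, "dy": 0, "dz": 0, "gripper": -1}, {"rx": 0, "ry": 0, "rz": 0, "dx": 0, "dy": 0, "dz": 0, "gripper": -1}])

```text
clock: 21.75
tcp_pos: [0.5218, 0.0217, 0.1909]
orientation: [0.001, -3.106, -0.001]
contact_force: [0.4, 0.6, -2.3]
grip_width: 0.0536
gripper_force: 64.6
```

```bash
python3 m.py
```

```text
[-0.113 -0.078 -0.041 -0.044 -0.037  0.001 -0.056 -0.058 -0.059 -0.019] med -0.05
22.2 [0.5216 0.0215 0.1901] [ 0.0203  0.1141 -2.7044 -0.0139 -0.0505  0.0075] sd [0.437 0.576 0.481 0.027 0.03  0.035] tz [-3.530e-02  3.000e-04 -9.994e-01] My corr 0.0067
```

Both level readings differ only by the residual tilt, so the right case is quiet. I'll place it on the near half of the green mat.

```bash
python3 go.py 474 -200 110 10
```

```text
22.25 turn [  0.2  -2.  -10. ] shift [  85.3 -209.9   80.2]
```

step_arm(moves=[{"rx": 0.1, "ry": -1, "rz": -5, "dx": 0, "dy": 0, "dz": 0, "gripper": -1}, {"rx": 0.1, "ry": -1, "rz": -5, "dx": 0, "dy": 0, "dz": 0, "gripper": -1}, {"rx": 0, "ry": 0, "rz": 0, "dx": 17, "dy": -42, "dz": 0, "gripper": -1}, {"rx": 0, "ry": 0, "rz": 0, "dx": 17, "dy": -42, "dz": 10, "gripper": -1}, {"rx": 0, "ry": 0, "rz": 0, "dx": 17, "dy": -42, "dz": 20, "gripper": -1}, {"rx": 0, "ry": 0, "rz": 0, "dx": 17, "dy": -42, "dz": 25, "gripper": -1}, {"rx": 0, "ry": 0, "rz": 0, "dx": 17, "dy": -42, "dz": 25, "gripper": -1}, {"rx": 0, "ry": 0, "rz": 0, "dx": 0, "dy": 0, "dz": 20, "gripper": -1}, {"rx": 0, "ry": 0, "rz": 0, "dx": 0, "dy": 0, "dz": 0, "gripper": -1}])

```text
clock: 23.38
tcp_pos: [0.4732, -0.2, 0.0892]
orientation: [0.272, -3.127, -0.002]
contact_force: [-0.3, 1.3, -2.3]
grip_width: 0.0531
gripper_force: 64.5
```

```bash
python3 go.py 474 -200 33 10
```

```text
23.38 turn [ 0.1 -0.2 -0. ] shift [-0.8 -0.1 56.2]
```

step_arm(moves=[{"rx": 0.1, "ry": -0.2, "rz": 0, "dx": -1, "dy": 0, "dz": 30, "gripper": -1}, {"rx": 0, "ry": 0, "rz": 0, "dx": 0, "dy": 0, "dz": 18, "gripper": -1}, {"rx": 0, "ry": 0, "rz": 0, "dx": 0, "dy": 0, "dz": 7, "gripper": -1}, {"rx": 0, "ry": 0, "rz": 0, "dx": 0, "dy": 0, "dz": 2, "gripper": -1}, {"rx": 0, "ry": 0, "rz": 0, "dx": 0, "dy": 0, "dz": 2, "gripper": -1}, {"rx": 0, "ry": 0, "rz": 0, "dx": 0, "dy": 0, "dz": 0, "gripper": -1}])

```text
clock: 24.12
tcp_pos: [0.4759, -0.1999, 0.0319]
orientation: [-0.274, 3.125, -0.003]
contact_force: [-0.6, -0.0, -3.4]
grip_width: 0.0532
gripper_force: 64.7
```

step_arm(moves=[{"rx": 0, "ry": 0, "rz": 0, "dx": 0, "dy": 0, "dz": 2, "gripper": -1}, {"rx": 0, "ry": 0, "rz": 0, "dx": 0, "dy": 0, "dz": 0, "gripper": 1}, {"rx": 0, "ry": 0, "rz": 0, "dx": 0, "dy": 0, "dz": 0, "gripper": 1}, {"rx": 0, "ry": 0, "rz": 0, "dx": 0, "dy": 0, "dz": 0, "gripper": 1}, {"rx": 0, "ry": 0, "rz": 0, "dx": 0, "dy": 0, "dz": -30, "gripper": 1}, {"rx": 0, "ry": 0, "rz": 0, "dx": 0, "dy": 0, "dz": -50, "gripper": 1}, {"rx": 0, "ry": 0, "rz": 0, "dx": 0, "dy": 20, "dz": -50, "gripper": 1}, {"rx": 0, "ry": 0, "rz": 5, "dx": 0, "dy": 50, "dz": -20, "gripper": 1}, {"rx": 0, "ry": 0, "rz": 5, "dx": 0, "dy": 55, "dz": 0, "gripper": 1}, {"rx": 0, "ry": 0, "rz": 0, "dx": 0, "dy": 55, "dz": 0, "gripper": 1}, {"rx": 0, "ry": 0, "rz": 0, "dx": 0, "dy": 55, "dz": 0, "gripper": 1}, {"rx": 0, "ry": 0, "rz": 0, "dx": 0, "dy": 55, "dz": 0, "gripper": 1}, {"rx": 0, "ry": 0, "rz": 0, "dx": 0, "dy": 50, "dz": 0, "gripper": 1}, {"rx": 0, "ry": 0, "rz": 0, "dx": 0, "dy": 0, "dz": 0, "gripper": 1}])

```text
clock: 25.88
tcp_pos: [0.4575, 0.1434, 0.1789]
orientation: [-0.012, 3.137, 0.001]
contact_force: [1.4, -1.2, 0.8]
grip_width: 0.0857
gripper_force: 0.0
```

```bash
python3 look.py w3 0.049; python3 go.py 484 155 30 0
python3 - <<'E'
from h import *
im=r.grab_frame("top"); cv2.imwrite("pics/top3.png",im); print(case_fit(im,"top",.049))
E
```

```text
25.875 [-0.495  0.249  0.07   2.092 -0.022  0.797  1.166] [0.4575 0.1434 0.1789] [[-1.0, -0.008, 0.004], [-0.008, 1.0, 0.0], [-0.004, 0.0, -1.0]]
(483, 155, 118, 52, -0.5, 7125.0)
25.93 turn [-0.1  0.2  0.2] shift [-26.5  14.4 148.7]
[(476, -199, 117, 53, 9.9, 720.5), (497, -322, 117, 54, 9.9, 712.5)]
```

step_arm(moves=[{"rx": 0, "ry": 0.2, "rz": 0.5, "dx": -26, "dy": 12, "dz": 20, "gripper": 1}, {"rx": 0, "ry": 0, "rz": 0, "dx": 0, "dy": 0, "dz": 50, "gripper": 1}, {"rx": 0, "ry": 0, "rz": 0, "dx": 0, "dy": 0, "dz": 44, "gripper": 1}, {"rx": 0, "ry": 0, "rz": 0, "dx": 0, "dy": 0, "dz": 25, "gripper": 1}, {"rx": 0, "ry": 0, "rz": 0, "dx": 0, "dy": 0, "dz": 10, "gripper": 1}, {"rx": 0, "ry": 0, "rz": 0, "dx": 0, "dy": 0, "dz": 0, "gripper": 1}, {"rx": 0, "ry": 0, "rz": 0, "dx": 0, "dy": 0, "dz": 0, "gripper": -1}, {"rx": 0, "ry": 0, "rz": 0, "dx": 0, "dy": 0, "dz": 0, "gripper": -1}, {"rx": 0, "ry": 0, "rz": 0, "dx": 0, "dy": 0, "dz": 0, "gripper": -1}, {"rx": 0, "ry": 0, "rz": 0, "dx": 0, "dy": 0, "dz": 0, "gripper": -1}])

```text
clock: 27.22
tcp_pos: [0.4853, 0.1521, 0.0316]
orientation: [0.013, 3.138, 0.002]
contact_force: [-0.1, 2.7, 7.3]
grip_width: 0.0533
gripper_force: 63.1
```

step_arm(moves=[{"rx": 0, "ry": 0, "rz": 0, "dx": 0, "dy": 0, "dz": -20, "gripper": -1}, {"rx": 0, "ry": 0, "rz": 0, "dx": -15, "dy": 0, "dz": -50, "gripper": -1}, {"rx": 0, "ry": 0, "rz": 0, "dx": -20, "dy": 0, "dz": -50, "gripper": -1}, {"rx": 0, "ry": 0, "rz": 0, "dx": 0, "dy": 0, "dz": -40, "gripper": -1}, {"rx": 0, "ry": 8, "rz": 0, "dx": 0, "dy": 0, "dz": 0, "gripper": -1}, {"rx": 0, "ry": 8, "rz": 0, "dx": 0, "dy": 0, "dz": 0, "gripper": -1}, {"rx": 0, "ry": 8, "rz": 0, "dx": 0, "dy": 0, "dz": 0, "gripper": -1}, {"rx": 0, "ry": 0, "rz": 0, "dx": 0, "dy": 0, "dz": 0, "gripper": -1}, {"rx": 0, "ry": 0, "rz": 0, "dx": 0, "dy": 0, "dz": 0, "gripper": -1}, {"rx": 0, "ry": 0, "rz": 0, "dx": 0, "dy": 0, "dz": 0, "gripper": -1}, {"rx": 0, "ry": -8, "rz": 0, "dx": 0, "dy": 0, "dz": 0, "gripper": -1}, {"rx": 0, "ry": -8, "rz": 0, "dx": 0, "dy": 0, "dz": 0, "gripper": -1}, {"rx": 0, "ry": -6, "rz": 0, "dx": 0, "dy": 0, "dz": 0, "gripper": -1}, {"rx": 0, "ry": 0, "rz": 0, "dx": 0, "dy": 0, "dz": 0, "gripper": -1}, {"rx": 0, "ry": 0, "rz": 0, "dx": 0, "dy": 0, "dz": 0, "gripper": -1}])

```text
clock: 29.1
tcp_pos: [0.519, 0.1509, 0.1905]
orientation: [-0.013, -3.106, 0.001]
contact_force: [0.3, -0.3, -3.2]
grip_width: 0.0533
gripper_force: 66.8
```

```bash
python3 m.py
```

```text
[-0.057  0.012 -0.035 -0.02  -0.012 -0.16  -0.025 -0.008  0.001 -0.026] med -0.023
29.55 [0.519  0.1506 0.1898] [ 1.0150e-01 -6.0100e-02 -3.0891e+00 -4.8000e-03 -3.3100e-02 -6.0000e-04] sd [0.342 0.418 0.597 0.026 0.046 0.028] tz [-0.0349 -0.001  -0.9994] My corr 0.0235
```

step_arm(moves=[{"rx": 0, "ry": -10, "rz": 0, "dx": 0, "dy": 0, "dz": 0, "gripper": -1}, {"rx": 0, "ry": -8, "rz": 0, "dx": 0, "dy": 0, "dz": 0, "gripper": -1}, {"rx": 0, "ry": -8, "rz": 0, "dx": 0, "dy": 0, "dz": 0, "gripper": -1}, {"rx": 0, "ry": 0, "rz": 0, "dx": 0, "dy": 0, "dz": 0, "gripper": -1}, {"rx": 0, "ry": 0, "rz": 0, "dx": 0, "dy": 0, "dz": 0, "gripper": -1}, {"rx": 0, "ry": 0, "rz": 0, "dx": 0, "dy": 0, "dz": 0, "gripper": -1}, {"rx": 0, "ry": 8, "rz": 0, "dx": 0, "dy": 0, "dz": 0, "gripper": -1}, {"rx": 0, "ry": 8, "rz": 0, "dx": 0, "dy": 0, "dz": 0, "gripper": -1}, {"rx": 0, "ry": 6, "rz": 0, "dx": 0, "dy": 0, "dz": 0, "gripper": -1}, {"rx": 0, "ry": 0, "rz": 0, "dx": 0, "dy": 0, "dz": 0, "gripper": -1}, {"rx": 0, "ry": 0, "rz": 0, "dx": 0, "dy": 0, "dz": 0, "gripper": -1}])

```text
clock: 30.98
tcp_pos: [0.5188, 0.1503, 0.1896]
orientation: [0.014, 3.105, -0.002]
contact_force: [0.2, -1.1, -3.2]
grip_width: 0.0534
gripper_force: 67.9
```

```bash
python3 m.py
```

```text
[ 0.032  0.019 -0.017  0.044  0.036  0.053  0.048 -0.027 -0.018 -0.03 ] med 0.025
31.43 [0.5188 0.1509 0.1901] [ 0.1348  0.0039 -3.072  -0.0332  0.014  -0.0042] sd [0.433 0.604 0.492 0.029 0.032 0.045] tz [ 0.0357 -0.0013 -0.9994] My corr -0.0439
```

step_arm(moves=[{"rx": 0, "ry": 0, "rz": 0, "dx": -40, "dy": 0, "dz": 0, "gripper": -1}, {"rx": 0, "ry": 0, "rz": 0, "dx": -40, "dy": 0, "dz": 0, "gripper": -1}, {"rx": 0, "ry": 0, "rz": 0, "dx": 40, "dy": 0, "dz": 0, "gripper": -1}, {"rx": 0, "ry": 0, "rz": 0, "dx": 40, "dy": 0, "dz": 0, "gripper": -1}, {"rx": 0, "ry": 0, "rz": 0, "dx": -40, "dy": 0, "dz": 0, "gripper": -1}, {"rx": 0, "ry": 0, "rz": 0, "dx": -40, "dy": 0, "dz": 0, "gripper": -1}, {"rx": 0, "ry": 0, "rz": 0, "dx": 40, "dy": 0, "dz": 0, "gripper": -1}, {"rx": 0, "ry": 0, "rz": 0, "dx": 40, "dy": 0, "dz": 0, "gripper": -1}, {"rx": 0, "ry": 10, "rz": 0, "dx": 0, "dy": 0, "dz": 0, "gripper": -1}, {"rx": 0, "ry": 10, "rz": 0, "dx": 0, "dy": 0, "dz": 0, "gripper": -1}, {"rx": 0, "ry": 6, "rz": 0, "dx": 0, "dy": 0, "dz": 0, "gripper": -1}, {"rx": 0, "ry": 0, "rz": 0, "dx": 0, "dy": 0, "dz": 0, "gripper": -1}, {"rx": 0, "ry": 0, "rz": 0, "dx": 0, "dy": 0, "dz": 0, "gripper": -1}, {"rx": 0, "ry": 0, "rz": 0, "dx": 0, "dy": 0, "dz": 0, "gripper": -1}, {"rx": 0, "ry": 0, "rz": 0, "dx": 0, "dy": 0, "dz": 0, "gripper": -1}, {"rx": 0, "ry": -9, "rz": 0, "dx": 0, "dy": 0, "dz": 0, "gripper": -1}, {"rx": 0, "ry": -9, "rz": 0, "dx": 0, "dy": 0, "dz": 0, "gripper": -1}, {"rx": 0, "ry": 0, "rz": 0, "dx": 0, "dy": 0, "dz": 0, "gripper": -1}, {"rx": 0, "ry": 0, "rz": 0, "dx": 0, "dy": 0, "dz": 0, "gripper": -1}, {"rx": 0, "ry": 0, "rz": 0, "dx": 0, "dy": 0, "dz": 0, "gripper": -1}])

```text
clock: 33.98
tcp_pos: [0.5198, 0.1506, 0.1899]
orientation: [-0.014, -3.037, 0.001]
contact_force: [0.8, 0.2, -3.2]
grip_width: 0.0531
gripper_force: 69.6
```

```bash
python3 m.py
```

```text
[-0.176 -0.153 -0.119 -0.189 -0.134 -0.137 -0.112 -0.125 -0.081 -0.155] med -0.135
34.42 [0.5189 0.1507 0.1899] [ 0.015   0.0675 -3.3025 -0.02   -0.1383 -0.0179] sd [0.562 0.496 0.604 0.027 0.03  0.039] tz [-1.043e-01 -3.000e-04 -9.945e-01] My corr 0.0306
```

step_arm(moves=[{"rx": 0, "ry": -10, "rz": 0, "dx": 0, "dy": 0, "dz": 0, "gripper": -1}, {"rx": 0, "ry": -10, "rz": 0, "dx": 0, "dy": 0, "dz": 0, "gripper": -1}, {"rx": 0, "ry": -8, "rz": 0, "dx": 0, "dy": 0, "dz": 0, "gripper": -1}, {"rx": 0, "ry": 0, "rz": 0, "dx": 0, "dy": 0, "dz": 0, "gripper": -1}, {"rx": 0, "ry": 0, "rz": 0, "dx": 0, "dy": 0, "dz": 0, "gripper": -1}, {"rx": 0, "ry": 0, "rz": 0, "dx": 0, "dy": 0, "dz": 0, "gripper": -1}, {"rx": 0, "ry": 0, "rz": 0, "dx": 0, "dy": 0, "dz": 0, "gripper": -1}, {"rx": 0, "ry": 8, "rz": 0, "dx": 0, "dy": 0, "dz": 0, "gripper": -1}, {"rx": 0, "ry": 8, "rz": 0, "dx": 0, "dy": 0, "dz": 0, "gripper": -1}, {"rx": 0, "ry": 0, "rz": 0, "dx": 0, "dy": 0, "dz": 0, "gripper": -1}, {"rx": 0, "ry": 0, "rz": 0, "dx": 0, "dy": 0, "dz": 0, "gripper": -1}, {"rx": 0, "ry": 0, "rz": 0, "dx": 0, "dy": 0, "dz": 0, "gripper": -1}])

```text
clock: 35.98
tcp_pos: [0.5178, 0.1506, 0.1896]
orientation: [0.012, 3.036, -0.003]
contact_force: [-0.1, -0.6, -1.7]
grip_width: 0.0535
gripper_force: 69.7
```

```bash
python3 m.py; python3 go.py 645 -22 123 -9
```

```text
[0.095 0.147 0.137 0.126 0.102 0.119 0.121 0.107 0.09  0.146] med 0.12
36.42 [0.5189 0.1508 0.1901] [-1.0500e-01  1.0760e-01 -3.1411e+00 -2.2000e-03  1.1890e-01  6.9000e-03] sd [0.55  0.516 0.601 0.02  0.019 0.028] tz [ 0.1052 -0.002  -0.9944] My corr -0.0516
36.48 turn [0.4 6.  8.5] shift [-151.6 -150.9   67. ]
```

Run:
```python
from h import *
im=cv2.imread("pics/top0.png")[78:140,265:325]
im=cv2.convertScaleAbs(im,alpha=1.8,beta=10)
cv2.imwrite("pics/sc.png",cv2.resize(im,None,fx=9,fy=9,interpolation=cv2.INTER_CUBIC))
```

```text
(no output)
```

View pics/sc.png

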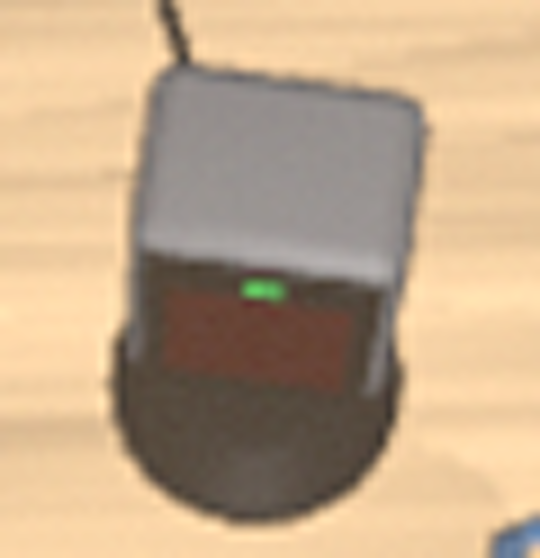

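The crop shows the dark red window, corners about (165,290), (352,312), (340,390) and (165,362). The front top edge runs (145,248) to (390,285) and the back edge (170,65) to (415,103).

```bash
python3 - <<'E'
from h import *
f=lambda p,z:px2w("top",np.array(p)/9+[265,78],z)[:,:2]*1000
for p,z in [(((145,248),(390,285)),.176),(((165,290),(352,312)),.151),(((165,362),(340,390)),.089),(((170,65),(415,103)),.176)]:
    w=f(p,z); d=w[0]-w[1]; print(w.round().tolist(),np.linalg.norm(d).round(1),"yaw",np.degrees(np.arctan2(-d[0],d[1])).round(1))
print(f([(255,338)],.12))
E
python3 go.py 645 -22 123 -8.5
```

```text
[[800.0, -9.0], [787.0, -80.0]] 72.2 yaw -10.5
[[797.0, -15.0], [789.0, -71.0]] 56.2 yaw -8.5
[[798.0, -16.0], [788.0, -71.0]] 55.9 yaw -11.0
[[856.0, -18.0], [843.0, -89.0]] 72.8 yaw -10.8
[[793.6465219  -43.02098041]]
36.48 turn [0.4 6.  8. ] shift [-150.3 -152.2   67. ]
```

```bash
python3 go.py 646 -18 126 -10
```

```text
36.48 turn [0.4 6.  9.5] shift [-154.5 -144.1   64. ]
```

step_arm(moves=[{"rx": 0.2, "ry": 3, "rz": 4.7, "dx": 0, "dy": 0, "dz": 0, "gripper": -1}, {"rx": 0.2, "ry": 3, "rz": 4.7, "dx": 0, "dy": 0, "dz": 0, "gripper": -1}, {"rx": 0, "ry": 0, "rz": 0, "dx": -19, "dy": -18, "dz": 8, "gripper": -1}, {"rx": 0, "ry": 0, "rz": 0, "dx": -19, "dy": -18, "dz": 8, "gripper": -1}, {"rx": 0, "ry": 0, "rz": 0, "dx": -19, "dy": -18, "dz": 8, "gripper": -1}, {"rx": 0, "ry": 0, "rz": 0, "dx": -19, "dy": -18, "dz": 8, "gripper": -1}, {"rx": 0, "ry": 0, "rz": 0, "dx": -19, "dy": -18, "dz": 8, "gripper": -1}, {"rx": 0, "ry": 0, "rz": 0, "dx": -19, "dy": -18, "dz": 8, "gripper": -1}, {"rx": 0, "ry": 0, "rz": 0, "dx": -19, "dy": -18, "dz": 8, "gripper": -1}, {"rx": 0, "ry": 0, "rz": 0, "dx": -19, "dy": -18, "dz": 8, "gripper": -1}, {"rx": 0, "ry": 0, "rz": 0, "dx": 0, "dy": 0, "dz": 0, "gripper": -1}, {"rx": 0, "ry": 0, "rz": 0, "dx": 0, "dy": 0, "dz": 0, "gripper": -1}])

```text
clock: 37.98
tcp_pos: [0.6437, -0.0166, 0.1258]
orientation: [-0.27, -3.13, -0.002]
contact_force: [-0.7, 0.4, -3.7]
grip_width: 0.0534
gripper_force: 69.7
```

```bash
python3 go.py 646 -18 126 -10; python3 look.py w5 0.143
python3 - <<'E'
from h import *
im=r.grab_frame("scene"); cv2.imwrite("pics/s5.png",cv2.resize(im[150:350,150:380],None,fx=3,fy=3,interpolation=cv2.INTER_CUBIC))
E
```

```text
37.98 turn [ 0.1 -0.   0.1] shift [-2.5 -1.  -0.2]
37.975 [-0.188  0.566  0.162  1.747 -0.118  0.838  1.427] [ 0.6437 -0.0166  0.1258] [[-0.985, 0.172, -0.0], [0.172, 0.985, 0.001], [0.0, 0.001, -1.0]]
(627, -14, 87, 53, -9.9, 26837.5)
```

View pics/w5.png

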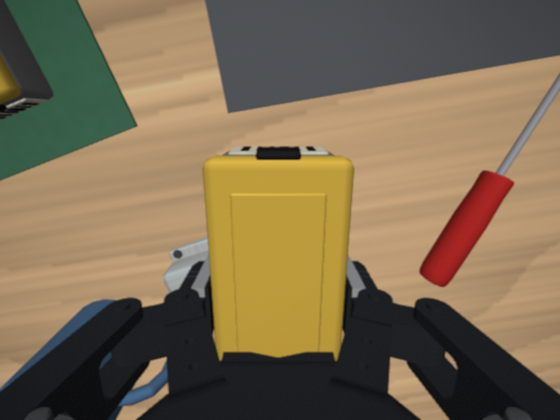

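View pics/s5.png

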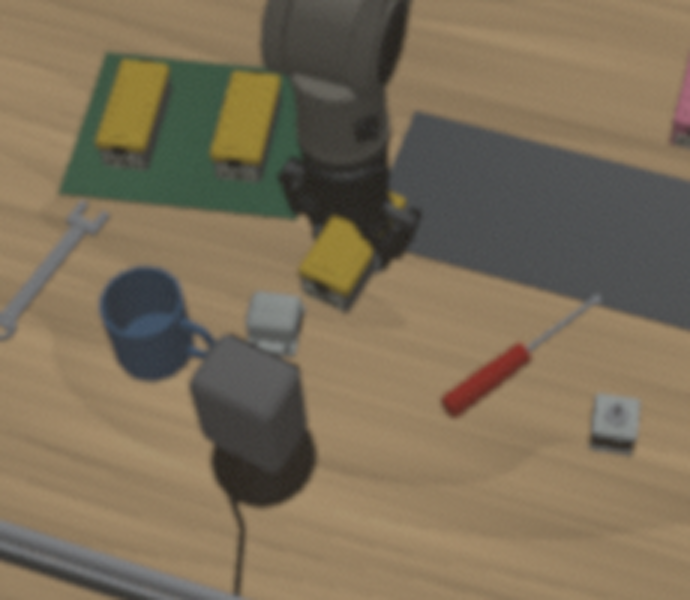

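The wrist view shows the case square in the jaws, lid from (204,160) to (341,358). The scene view shows it facing the scanner, with the two quiet cases upright on the green mat and the bystanders in place. One pitch check on the lid edges follows.

Run:
```python
from h import *
im=cv2.imread("pics/w5.png"); m=cv2.inRange(cv2.cvtColor(im,cv2.COLOR_BGR2HSV),(20,130,90),(35,255,255))
for row in (180,200,220,240,300,340,352):
    c=np.where(m[row,150:400])[0]+150
    a,b=px2w("wrist",[(c[0],row),(c[-1],row)],.1432)*1000
    print(row,c[0],c[-1],a.round(),np.linalg.norm(a-b).round(1))
```

```text
180 204 352 [588. -33. 143.] 52.4
200 205 351 [595. -34. 143.] 52.7
220 207 349 [603. -36. 143.] 52.3
240 209 348 [611. -37. 143.] 52.2
300 212 343 [636. -42. 143.] 52.5
340 215 340 [655. -45. 143.] 52.4
352 217 338 [661. -45. 143.] 51.4
```

step_arm(moves=[{"rx": 0, "ry": 0, "rz": 0, "dx": -2, "dy": -1, "dz": 0, "gripper": -1}, {"rx": 0, "ry": 0, "rz": 0, "dx": 0, "dy": 0, "dz": 0, "gripper": -1}, {"rx": 0, "ry": 0, "rz": 0, "dx": 0, "dy": 0, "dz": 0, "gripper": -1}, {"rx": 0, "ry": 0, "rz": 0, "dx": 0, "dy": 0, "dz": 0, "gripper": -1}, {"rx": 0, "ry": 0, "rz": 0, "dx": 0, "dy": 0, "dz": 0, "gripper": -1}, {"rx": 0, "ry": 0, "rz": 0, "dx": 0, "dy": 0, "dz": 0, "gripper": -1}])

```text
clock: 38.83
tcp_pos: [0.6457, -0.0186, 0.126]
orientation: [0.271, 3.13, 0.001]
contact_force: [0.7, 0.5, -3.1]
grip_width: 0.053
gripper_force: 69.7
```

```bash
python3 -c "
from bench import r
print(abs(r.get_obs()['qvel']).max(), r.hand_in())"
```

```text
the job is handed in; nothing more can be done
0.0014495184448299657 None
```

I handed the job in at about 39 s with `case_mid`, the one that rattled, held still and level about 90 mm in front of the scanner window; `case_left` and `case_right` read quiet and stand upright on the green mat.

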